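Turn the console's blue cover panel over and put it back on its rest

ROBOT

A 6-joint arm with a two-finger parallel gripper is mounted at the origin on the work surface. World frame = base frame: x ahead of the robot, y to its left, z up, the work surface at z = 0. Lengths are in mm, angles in rad, forces in N, time in s.
With the tool pointing down it reaches from about 275 to 750 mm from the base axis. Payload 10.2 kg.
Tool frame: the origin (TCP) lies between the finger pads; the fingertips stand 11 mm ahead of it and the grasp point (between the pads) lies 8 mm behind it; z points along the fingers, y is the line along which they close (so a half turn about z gives the same grasp; the last joint's range is limited). The gripper opens to 85 mm and grips with 20 to 120 N. Pads are 22 mm wide; open, the fingers measure 114 mm over their backs; the gripper's body (76 mm by 85 mm) begins 54 mm behind the grasp point. The pads swing forward as they close: fully open they stand 13 mm farther back than shut.
Start: joints at [1.073, 0.313, 1.498, -0, 1.331, -0.223], TCP at [142.474, 505.304, 242.294] pointing down, gripper open.
Joint ranges: [-2.94, 2.94], [-0.97, 2.17], [0.19, 2.56], [-1.23, 4.37], [0.02, 3.11], [-2.88, 2.88]. Speed limits (rad/s): [2.39, 2.39, 3.01, 3.14, 3.14, 3.14].

INTERFACE

Orientations are given as a unit quaternion [w, x, y, z].
In Python, from rig import sense, eyes, finish_job gives the robot as it stands.
- The arm moves only by the shell command python3 -m jog 'ROWS' [FORCE]. ROWS is JSON, a list of rows, each a list of 7 numbers: the shift along the tool's x, y, z in m, then the turn, a rotation vector about the tool's x, y, z in rad, then the finger opening in m, from 0 to 0.0854. In form: [[dx, dy, dz, rx, ry, rz, gripper], ...]. A call has 1 to 5 rows; each row shifts and turns the commanded pose from where the row before left it, along the tool's axes as they then stand; what a row does not reach is not made up. A row lasts 1/10 s, in which the tool goes at most 50 mm and 8.59 degrees, less where a joint would pass 70% of its speed; a pose out of reach is approached as far as the arm can. A call is refused whole if a number of a shift passes 0.05 or a number of a turn 0.15, either way. A call with a gripper value outside its range is refused whole. The fingers move at their own pace and stop on an object; FORCE is the grip in N (left out, the last holds). Time passes only in rows, so rows that do not move let the fingers close. It gives the time, the measured TCP pose, the force, the opening and the grip force at its end, in the units of the state.
- sense(): the state, without advancing time (a new reading comes with each control period).
- eyes.capture(name): name is "side" or "top" or "wrist"; returns the picture (384x512x3 uint8, red, green, blue); there is no depth.
- eyes.calibration(name): a dict with "fx", "fy", "cx", "cy" (pixels), "dist" ([k1, k2, p1, p2, k3] as OpenCV has them; the pictures are not rectified), "cam_to_world" (4x4, takes a point from camera to world coordinates); the wrist camera has in their place "mount" (4x4, takes a point from camera to tool coordinates, whose origin is the TCP and whose axes are the flange's). Camera axes: x right, y down, z forward; pixel columns grow to the right and rows downward; lengths in mm; the calibration is good to about 2 mm. A picture is of the moment at which its call begins: read the wrist's pose just before it. calibration takes no time and is no camera call.
- finish_job(): hands the job in; it is judged then, once.
The state is a dict: "time_s": time; "joints": joint angles; "dq": joint speeds; "tau": joint torques, N m; "eef_pos": TCP position; "ee_rot": TCP orientation; "force": force on the tool from outside, world axes, zero at the start; "wrist_torque": the same for the moment, N m; "grip_width": opening from 0.0 (shut) to 1.0 (fully open); "grip_force": force on a finger pad.
Only numpy, scipy, OpenCV 4.12 (cv2) and the standard library are available. Lean on these libraries where they do the work, as an engineer would, in place of code of your own. Each camera call takes 0.05 s, during which the arm holds its last target. There are 200 camera calls.

TASK

The mill console's cover panel was laid blue face down on the grey instrument case. Slide it along until its near end sticks out a good way over the case's front edge while it still lies flat on the case, get under that end, lift the panel off and turn it over in the air. Set it gently on the console's sloping rest, foot on the ledge, roughly centred and leaning flat, with the blue face showing; let go, do not let the panel fall to the bench, and leave the other things where they are.

Things in the scene. Friction and masses are not known exactly. Their poses are not given: they have to be found in the camera images.
- panel: flat rigid cover panel, 140 mm (its x) by 110 mm (its y) by 6 mm (its z), 0.18 to 0.3 kg, origin at its middle. Its +z face is bare aluminium (up at the start), its -z face is blue paint with two white discs. Its -x end is the near end, 3 to 20 mm inside the case's front edge at the start
- near_end (a point): middle of the panel's -x end (70 mm from its origin, at mid-thickness); the panel tips off the case when this stands over 70 mm beyond the edge
- far_end (a point): middle of the panel's +x end, the one to push against
- case: fixed grey instrument case, smooth dark top, 170 mm (its x) by 260 mm (its y) by 100 mm high, origin in the middle of its foot on the bench, z up. Its front face is at its own x = -85 mm; the panel slides towards its -x. No loose thing but the low brush lies before its front face
- case_edge (a point): middle of the top front edge of the case (100 mm above the bench)
- console: fixed grey console, base 190 mm (its x) by 200 mm (its y), 40 mm high, origin in the middle of its foot. A back plate 150 mm wide faces its -x, leaning back to +x at 55 degrees from level. The slope's foot line is at its own x = -50, z = 46 mm; up-slope is (0.574, 0, 0.819), out of the slope (-0.819, 0, 0.574) in its frame
- seat (a point): where the middle of the seated panel belongs: 70 mm up the slope from the foot line, 3 mm out of it; axes as the console's. At the foot line a ledge square to the slope carries the panel's end; 12 mm out from the slope it has a lip 10 mm high. The back plate ends 85 mm up the slope, so a seated panel stands 55 mm past its top, free before and behind
- tin: steel tin, 44 mm across, 30 mm high, standing on the case beside the panel (about 105 mm to the panel's side that is the case's +y); leave it
- jar: amber jar, 64 mm across, 85 mm high, bystander, origin under its foot
- sieve: steel sieve pan, 100 mm across, 45 mm high, bystander, origin under its foot
- beaker: clear beaker, 72 mm across, 90 mm high, bystander, origin under its foot
- pot: white plant pot, 120 mm across, 100 mm high with leaves to about 160 mm, bystander, origin under its foot
- brush: brush 160 mm long lying on the bench in front of the robot, bystander
- wash: white wash bottle with a red cap, 60 mm across, 150 mm high, bystander, origin under its foot
There are look-alikes about, which are no part of the job. Of the things that look like the panel, the middle-sized one is meant.

How it is judged:
By the outcome, as a careful person would: the job done as asked, in the order asked, and still so for the second after the job is handed in, with the robot touching nothing.
It also fails if it takes over 72 s, if anything falls off the work surface, if the arm or the gripper's body presses on something with over 40 N, if the wrist force passes 120 N, or if a joint passes its speed limit or range.

## Working session

There is one attempt and no reset: what is moved stays moved. The work goes in short steps, Python scripts to look and compute and a shell command to move; the robot and the scene stay as the last step left them, time stands still between calls to the robot, and variables do not carry over. Pictures are saved under pics/ and viewed, at most 10 in all, crops included, and the job is handed in when it is done.

```bash
ls; mkdir -p pics; cat > h.py <<'E'
import numpy as np,cv2
from rig import sense,eyes
from scipy.spatial.transform import Rotation as R
def cap(n,f):
    im=eyes.capture(n); cv2.imwrite(f'pics/{f}.png',cv2.cvtColor(im,cv2.COLOR_RGB2BGR)); return im
def rays(n,uv,pose=None):
    c=eyes.calibration(n); K=np.array([[c['fx'],0,c['cx']],[0,c['fy'],c['cy']],[0,0,1]])
    p=cv2.undistortPoints(np.array(uv,float).reshape(-1,1,2),K,np.array(c['dist'])).reshape(-1,2)
    T=np.array(c['cam_to_world']) if n!='wrist' else pose@np.array(c['mount'])
    d=np.c_[p,np.ones(len(p))]@T[:3,:3].T
    return T[:3,3],d
def onz(n,uv,z,pose=None):
    o,d=rays(n,uv,pose); return o+d*((z-o[2])/d[:,2])[:,None]
def proj(n,P):
    c=eyes.calibration(n); K=np.array([[c['fx'],0,c['cx']],[0,c['fy'],c['cy']],[0,0,1]])
    T=np.linalg.inv(np.array(c['cam_to_world']))
    return cv2.projectPoints(np.array(P,float).reshape(-1,1,3),cv2.Rodrigues(T[:3,:3])[0],T[:3,3],K,np.array(c['dist']))[0].reshape(-1,2)
def pose():
    s=sense(); T=np.eye(4); q=s['ee_rot']; T[:3,:3]=R.from_quat([q[1],q[2],q[3],q[0]]).as_matrix(); T[:3,3]=s['eef_pos']; return T
E
python3 - <<'E'
from h import *
np.set_printoptions(precision=3,suppress=True)
a=cap('top','top0');b=cap('side','side0')
for n in('top','side'):print(np.array(eyes.calibration(n)['cam_to_world']),eyes.calibration(n)['fx'])
print(np.array(eyes.calibration('wrist')['mount'])); print(sense())
E
```

```text
pics
[[   0.015   -0.987    0.159  263.414]
 [  -1.      -0.019   -0.022   13.457]
 [   0.025   -0.159   -0.987 1370.719]
 [   0.       0.       0.       1.   ]] 424.2480057864945
[[ -0.999  -0.013   0.042 429.222]
 [ -0.04    0.663  -0.748 930.28 ]
 [ -0.018  -0.749  -0.663 908.845]
 [  0.      0.      0.      1.   ]] 374.28819909424095
[[   0.001   -0.957   -0.289   73.079]
 [   1.       0.       0.001    0.18 ]
 [  -0.001   -0.289    0.957 -130.631]
 [   0.       0.       0.       1.   ]]
{'time_s': 0.1, 'joints': array([ 1.073,  0.313,  1.498,  0.   ,  1.331, -0.223]), 'dq': array([ 0.   , -0.002, -0.003,  0.001, -0.   ,  0.   ]), 'tau': array([  0.002, -41.29 , -26.014,  -0.   ,   0.003,   0.   ]), 'eef_pos': array([142.368, 505.117, 241.807]), 'ee_rot': array([-0.   ,  0.137,  0.991, -0.001]), 'force': array([-0.48 , -0.502, -0.987]), 'wrist_torque': array([-0.015,  0.001, -0.027]), 'grip_force': 0.0, 'grip_width': 1.0034446118721045}
```

View pics/top0.png

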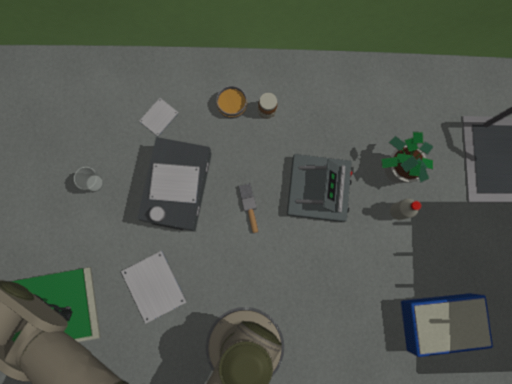

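View pics/side0.png

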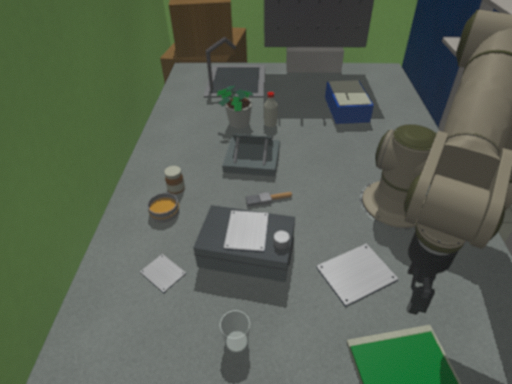

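The things that look like the panel are the small plate at top (159,117), the plate on the case at (174,183) and the large plate at (153,287). The one on the dark case is middle-sized and has the tin beside it at (157,214), so it fits. I'll confirm it in an enlarged crop.

```bash
python3 - <<'E'
import cv2,numpy as np
t=cv2.imread('pics/top0.png');s=cv2.imread('pics/side0.png')
a=cv2.resize(t[130:240,130:230],None,fx=4,fy=4,interpolation=cv2.INTER_CUBIC)
b=cv2.resize(t[130:240,270:370],None,fx=4,fy=4,interpolation=cv2.INTER_CUBIC)
cv2.imwrite('pics/c1.png',np.clip(np.hstack([a,b])*1.5,0,255).astype('uint8'))
a=cv2.resize(s[195:285,185:305],(400,300),interpolation=cv2.INTER_CUBIC)
b=cv2.resize(s[110:200,200:320],(400,300),interpolation=cv2.INTER_CUBIC)
cv2.imwrite('pics/c2.png',np.clip(np.hstack([a,b])*1.5,0,255).astype('uint8'))
E
```

```text
(no output)
```

View pics/c1.png

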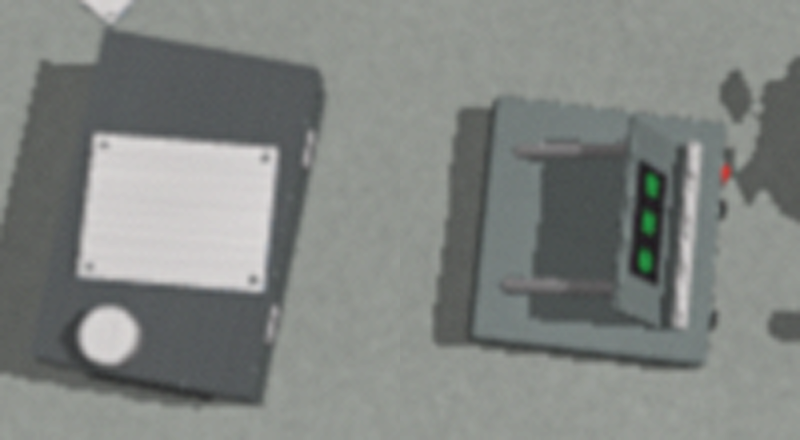

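View pics/c2.png

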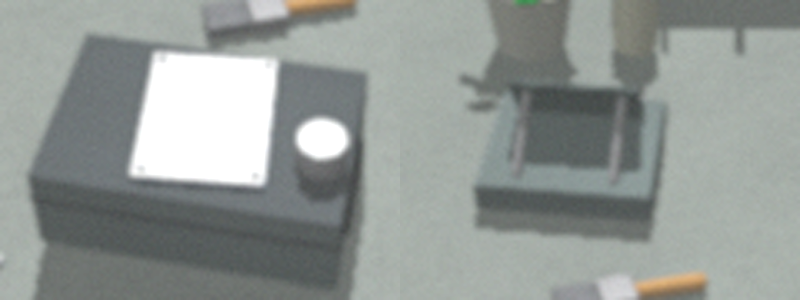

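The crop confirms it: the panel lies aluminium face up on the case at top (174,183), with four corner screws and the tin beside it at (157,214). The case front faces image right, which is world −y, and the white-lipped ledge of the console slope at (341,188) faces the same way. Next I'll measure.

```bash
cat > m.py <<'E'
from h import *
np.set_printoptions(precision=1,suppress=True)
def quad(n,im,box,mask,z):
    x0,y0,x1,y1=box; m=np.zeros(im.shape[:2],np.uint8); m[y0:y1,x0:x1]=mask[y0:y1,x0:x1]*255
    m=cv2.morphologyEx(m,cv2.MORPH_OPEN,np.ones((3,3)))
    c=max(cv2.findContours(m,0,cv2.CHAIN_APPROX_NONE)[0],key=cv2.contourArea).reshape(-1,2).astype(float)
    P=onz(n,c,z)[:,:2]; (cx,cy),(w,h),a=cv2.minAreaRect(P.astype(np.float32)); return (cx,cy),(w,h),a,cv2.boxPoints(((cx,cy),(w,h),a)),c
E
python3 - <<'E'
from m import *
t=cv2.imread('pics/top0.png').astype(int);s=cv2.imread('pics/side0.png').astype(int)
g=t.mean(2);gs=s.mean(2)
print('vals',g[183,174],g[160,190],g[100,320],gs[230,245],gs[250,245],gs[300,200])
print('panel top',quad('top',t,(145,160,205,206),g>130,106)[:4])
print('panel side',quad('side',s,(220,205,272,252),gs>130,106)[:4])
# profile lines for case edges, top view
for r in (152,160,170,200,210,220): print(r,g[r,136:215].astype(int))
for r in (160,175,190,205): print('con',r,g[r,285:355].astype(int))
E
```

```text
vals 135.66666666666666 60.333333333333336 99.33333333333333 183.33333333333334 83.0 113.33333333333333
panel top ((496.180419921875, 219.8074951171875), (135.6134490966797, 105.25433349609375), 86.23878479003906, array([[439.2, 155.6],
       [544.2, 148.7],
       [553.1, 284. ],
       [448.1, 290.9]], dtype=float32))
panel side ((495.7804870605469, 220.8758544921875), (143.2558135986328, 112.18693542480469), 86.37036895751953, array([[435.3, 152.9],
       [547.2, 145.8],
       [556.3, 288.8],
       [444.3, 295.9]], dtype=float32))
152 [97 89 71 63 62 62 62 61 61 62 64 62 63 63 63 63 61 62 61 61 60 61 61 60
 60 61 61 60 61 62 60 60 60 60 60 59 59 57 59 61 59 61 58 59 59 59 60 59
 59 59 60 60 60 58 58 59 59 59 60 59 60 59 60 61 62 59 59 59 59 60 59 60
 58 57 64 85 96 95 97]
160 [81 65 61 63 63 63 63 61 62 63 64 65 63 62 60 61 61 60 60 60 59 59 60 61
 60 60 61 61 61 60 60 59 59 60 60 60 60 59 60 59 59 59 58 58 59 60 60 60
 59 59 59 59 59 58 60 60 59 58 58 58 61 59 60 60 60 60 61 61 60 61 65 59
 55 61 80 94 98 97 98]
170 [ 62  63  61  63  62  62  63  64  65  64  64  62  61  61  57
[... 1640 characters left out ...]
  78  74  45  25  37  52  50  38  27  46  67  51
  45  60  91 115 121 109  87  81  84  81  78  71  79  94  90  69]
con 190 [ 62  61  62  59  47  59  77  82  81  81  82  82  82  82  81  82  81  84
  79  62  52  52  52  53  54  53  53  53  51  52  52  52  51  52  52  51
  51  51  52  53  60  72  64  38  24  22  23  21  22  29  54  70  53  45
  66 109 127 124 103  84  80  81  82  85  93  96  95  96  96  97]
con 205 [ 61  59  50  52  72  81  84  82  81  82  82  83  83  84  85  86  81  63
  52  54  52  53  52  53  52  53  52  52  52  52  52  53  51  52  53  52
  52  55  63  67  74  77  76  76  76  75  76  76  77  70  48  44  49  69
 106 134 127  98  84  82  83  81  82  86  98  99  97  95  95  96]
```

```bash
python3 - <<'E'
from m import *
t=cv2.imread('pics/top0.png').astype(float).mean(2);s=cv2.imread('pics/side0.png').astype(float).mean(2)
def cross(p,lv,first=True):
    i=np.where((p[:-1]-lv)*(p[1:]-lv)<=0)[0]; i=i[0] if first else i[-1]; return i+(lv-p[i])/(p[i+1]-p[i])
def line(P): 
    c=P.mean(0);v=np.linalg.svd(P-c)[2][0];v*=np.sign(v[0]); return c,v,np.degrees(np.arctan2(v[1],v[0])),np.abs((P-c)@np.array([-v[1],v[0]])).max()
# case front foot line from top
uv=[(200+cross(t[r,200:216],78),r) for r in (150,152,154,156,158,160,162)]+[(190+cross(t[r,190:210],78,False),r) for r in (198,200,202,218,220,222,224)]
print(np.array(uv)[:,0]); print('front foot z0',line(onz('top',uv,0)[:,:2]))
# side view: front top edge & back top edge & ends
cols=list(range(213,227))+list(range(272,292))
uv=[(c,200+cross(s[200:225,c],95)) for c in cols]
print(np.array(uv)[:,1]); print('front top z100',line(onz('side',uv,100)[:,:2]))
# console base: hue/level mask from top, z=40
uvL=[(280+cross(t[r,284:300],66,False)+4,r) for r in range(160,212,4)]
print('con back z40',line(onz('top',uvL,40)[:,:2]),np.array(uvL)[:,0])
uvR=[(343+cross(t[r,343:362],90,False),r) for r in range(185,217,4)]
print('con front z40',line(onz('top',uvR,40)[:,:2]),np.array(uvR)[:,0])
uvT=[(c,145+cross(t[145:170,c],89)) for c in range(298,346,4)]
print('con top side',line(onz('top',uvT,40)[:,:2]),np.array(uvT)[:,1])
uvB=[(c,205+cross(t[205:232,c],68,False)) for c in range(294,344,4)]
print('con bot side',line(onz('top',uvB,40)[:,:2]),np.array(uvB)[:,1])
m=(t>98)*1; m2=np.zeros_like(m,np.uint8);m2[158:220,336:348]=m[158:220,336:348]
n,l,st,ce=cv2.connectedComponentsWithStats(m2); k=1+st[1:,4].argmax(); P=np.argwhere(l==k)[:,::-1].astype(float)
W=onz('top',P,58)[:,:2]; c,v,a,_=line(W); q=(W-c)@v; print('lip',st[k],c,a,q.min(),q.max(),c+v*(q.min()+q.max())/2)
E
```

```text
[210.4 210.7 211.  210.7 210.4 209.9 209.6 201.9 201.6 201.2 197.6 197.3
 196.9 196.4]
front foot z0 (array([513.5, 137.1]), array([ 1. , -0.2]), np.float64(-9.415374815371653), np.float64(3.822920999287398))
[205.  205.2 205.4 205.5 205.6 205.5 205.7 206.  206.2 206.4 206.5 206.5
 206.6 206.7 203.1 202.7 202.2 201.9 201.8 201.8 201.8 201.8 201.7 201.4
 200.9 201.  200.8 200.8 200.7 200.3 215.7 215.7 215.8 216. ]
front top z100 (array([473.1, 117.9]), array([1., 0.]), np.float64(2.378839172882422), np.float64(48.28191052987196))
con back z40 (array([ 510.8, -141.6]), array([ 1. , -0.1]), np.float64(-6.005212083916512), np.float64(0.2873079050932684)) [293.5 293.1 292.6 292.2 291.7 291.4 290.9 290.5 290.2 289.6 289.3 288.7
 288.4]
con front z40 (array([ 465.5, -327.6]), array([ 1. , -0.1]), np.float64(-4.764828178346596), np.float64(4.741323056119845)) [350.3 349.2 349.2 348.3 348.3 348.3 349.7 347.4]
con top side (array([ 603.7, -236.3]), array([0.1, 1. ]), np.float64(84.6828877396704), np.float64(2.25037436077152)) [153.1 154.7 154.3 155.8 155.5 156.4 156.4 157.3 157.2 158.3 158.1 158.4]
con bot side (array([ 398.1, -227.6]), array([0.1, 1. ]), np.float64(84.71853406009909), np.float64(1.8363879221188601)) [216.6 217.6 217.6 217.7 218.6 219.5 219.5 219.6 220.5 221.2 221.6 221.6
 221.5]
lip [339 165   7  47 151] [ 496.6 -300.6] -5.738640931889555 -72.82543826617288 76.20121912558925 [ 498.3 -300.8]
```

```bash
cat > plan.py <<'E'
# helper: print tool-axis rows for a world translation spread over n rows with a turn (tool rotvec) per row
from h import *
def rows(T,target,n,rv,g):
    Rm=T[:3,:3].copy(); d=(np.array(target)-T[:3,3])/n/1000; out=[]
    for k in range(n):
        out.append([*np.round(Rm.T@d,4),*np.round(rv,4),g]); Rm=Rm@R.from_rotvec(rv).as_matrix()
    for i in range(0,n,5): print(str([[float(x) for x in r] for r in out[i:i+5]]).replace(' ',''))
E
python3 - <<'E'
from plan import *
rows(pose(),[502,312,180],10,[0,0,.136],.06)
E
```

```text
[[-0.0399,-0.0088,0.0062,0.0,0.0,0.136,0.06],[-0.0407,-0.0033,0.0062,0.0,0.0,0.136,0.06],[-0.0408,0.0022,0.0062,0.0,0.0,0.136,0.06],[-0.0401,0.0077,0.0062,0.0,0.0,0.136,0.06],[-0.0387,0.0131,0.0062,0.0,0.0,0.136,0.06]]
[[-0.0365,0.0182,0.0062,0.0,0.0,0.136,0.06],[-0.0337,0.023,0.0062,0.0,0.0,0.136,0.06],[-0.0303,0.0274,0.0062,0.0,0.0,0.136,0.06],[-0.0263,0.0312,0.0062,0.0,0.0,0.136,0.06],[-0.0218,0.0345,0.0062,0.0,0.0,0.136,0.06]]
```

```bash
python3 -m jog '[[-0.04,-0.009,0.006,0,0,0.136,0.06],[-0.041,-0.003,0.006,0,0,0.136,0.06],[-0.041,0.002,0.006,0,0,0.136,0.06],[-0.04,0.008,0.006,0,0,0.136,0.06],[-0.039,0.013,0.006,0,0,0.136,0.06]]'
python3 -c "
from h import *;s=sense();print(list(s['joints']),list(s['eef_pos']),list(s['ee_rot']))"
python3 -m jog '[[-0.036,0.018,0.006,0,0,0.136,0.06],[-0.034,0.023,0.006,0,0,0.136,0.06],[-0.03,0.027,0.006,0,0,0.136,0.06],[-0.026,0.031,0.006,0,0,0.136,0.06],[-0.022,0.034,0.006,0,0,0.136,0.06]]'
python3 -m jog '[[0,0,0,0,0,0,0.06]]'
python3 -c "
from h import *;s=sense();print(list(s['joints']),list(s['eef_pos']),list(s['ee_rot']),s['grip_width'])"
```

```text
time_s: 0.6
eef_pos: [324.4, 407.4, 211.8]
ee_rot: [-0.0, 0.462, 0.887, -0.0]
force: [-0.1, 1.0, 1.1]
grip_width: 0.701
grip_force: 0.0
[np.float64(0.6730303858938617), np.float64(0.32938980662312), np.float64(1.5570832205452458), np.float64(5.091253391351764e-05), np.float64(1.2556177786536158), np.float64(0.06257862563491236)] [np.float64(324.4050064136723), np.float64(407.3636676006977), np.float64(211.82407497003368)] [np.float64(-0.0001231365792612917), np.float64(0.46193897267012285), np.float64(0.886911677059167), np.float64(-0.00021785763735373572)]
time_s: 1.1
eef_pos: [502.8, 311.1, 181.7]
ee_rot: [-0.0, 0.731, 0.682, -0.0]
force: [0.1, 1.3, -0.7]
grip_width: 0.703
grip_force: 0.0
time_s: 1.2
eef_pos: [504.5, 309.4, 180.6]
ee_rot: [0.0, 0.732, 0.681, -0.001]
force: [-0.7, 0.5, 0.3]
grip_width: 0.702
grip_force: 0.0
[np.float64(0.35261165944819023), np.float64(0.5104699458541033), np.float64(1.373016074241825), np.float64(-0.0008033122197943934), np.float64(1.2597627288926259), np.float64(0.4248441274794646)] [np.float64(504.4633153949487), np.float64(309.36345424591786), np.float64(180.55980409278425)] [np.float64(3.268301762384136e-05), np.float64(0.7320938941231121), np.float64(0.6812031256428168), np.float64(-0.0009114460678895087)] 0.7018842661653463
```

```bash
python3 -m jog '[[0.002,0,0.03,0,0,0,0.06],[0,0,0.025,0,0,0,0.06],[0,0,0.008,0,0,0,0.06],[0,0,0,0,0,0,0.06]]'
for i in 1 2; do python3 -m jog '[[0,0,0.003,0,0,0,0.06],[0,0,0,0,0,0,0.06]]' | egrep 'pos|force:' ;done
python3 -c "
from h import *;cap('side','s1');c=cv2.imread('pics/s1.png')[190:280,190:310];cv2.imwrite('pics/s1c.png',cv2.resize(c,(800,600),interpolation=cv2.INTER_CUBIC));s=sense();print(s['joints'],s['eef_pos'])"
```

```text
time_s: 1.6
eef_pos: [501.0, 314.3, 118.6]
ee_rot: [-0.0, 0.729, 0.684, -0.001]
force: [-0.3, 0.1, 0.5]
grip_width: 0.7
grip_force: 0.0
eef_pos: [501.9, 314.5, 117.2]
force: [-0.1, -0.5, -0.1]
grip_force: 0.0
eef_pos: [501.6, 314.2, 113.4]
force: [0.2, -0.0, -0.8]
grip_force: 0.0
[3.61839162e-01 5.80993748e-01 1.44689934e+00 1.92579999e-05
 1.11355194e+00 4.25782297e-01] [501.65369423 314.23459422 113.45353594]
```

View pics/s1c.png

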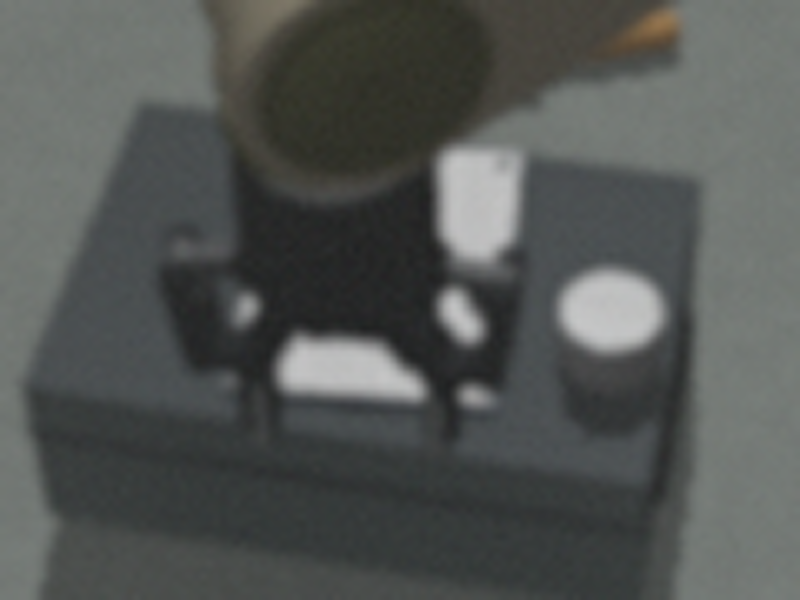

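The two finger tips, at crop (260,438) and (450,438), stand behind the panel's far end at crop row 400, clear of the tin at (610,350). I'll feel down to the case top.

```bash
for i in 1 2 3 4; do echo; python3 -m jog '[[0,0,0.002,0,0,0,0.06],[0,0,0,0,0,0,0.06]]' | egrep 'pos|force:' |grep -v grip;done
```

```text
eef_pos: [501.6, 314.2, 111.1]
force: [0.8, 0.0, -0.2]

eef_pos: [501.5, 314.2, 109.0]
force: [-0.4, -0.2, 0.3]

eef_pos: [501.5, 314.2, 107.0]
force: [0.4, 0.4, -0.8]

eef_pos: [501.8, 314.3, 105.9]
force: [-2.2, -0.6, 6.3]
```

```bash
python3 -m jog '[[0,0,-0.0025,0,0,0,0.06],[-0.008,0,0,0,0,0,0.06],[-0.01,0,0,0,0,0,0.06],[-0.01,0,0,0,0,0,0.06],[-0.01,0,0,0,0,0,0.06]]'|egrep 'pos|force:'
python3 -m jog '[[-0.01,0,0,0,0,0,0.06],[-0.01,0,0,0,0,0,0.06],[0,0,0,0,0,0,0.06]]'|egrep 'pos|force:'
cat > pm.py <<'E'
from m import *
import sys
n=sys.argv[1]
im=cap(n,n+sys.argv[2]);g=im.astype(int).mean(2)
box=(150,155,240,206) if n=='top' else (205,165,272,255)
for th in (115,130): print(n,quad(n,im,box,g>th,106)[:4])
E
python3 pm.py top 2; python3 pm.py side 2
```

```text
eef_pos: [499.2, 275.3, 107.9]
force: [-0.2, 2.6, 0.5]
grip_force: 1.2
eef_pos: [497.9, 254.8, 107.7]
force: [-0.4, -0.1, -0.6]
grip_force: 0.0
top ((491.76953125, 162.44979858398438), (124.41764068603516, 109.43353271484375), 86.62040710449219, array([[433.5, 103.6],
       [542.7,  97.1],
       [550.1, 221.3],
       [440.8, 227.8]], dtype=float32))
top ((492.2919616699219, 162.0916748046875), (119.91800689697266, 105.71941375732422), 86.44245910644531, array([[435.8, 105.5],
       [541.3,  99. ],
       [548.8, 218.7],
       [443.3, 225.2]], dtype=float32))
side ((608.1221313476562, 34.52815246582031), (65.4847183227539, 214.13565063476562), 7.9854207038879395, array([[560.8, 136. ],
       [590.6, -76.1],
       [655.4, -67. ],
       [625.7, 145.1]], dtype=float32))
side ((450.9331359863281, 113.28706359863281), (88.04673767089844, 32.92932891845703), 87.36558532714844, array([[432.5,  70.1],
       [465.4,  68.6],
       [469.4, 156.5],
       [436.5, 158. ]], dtype=float32))
```

```bash
python3 -m jog '[[-0.007,0,0,0,0,0,0.06],[-0.007,0,0,0,0,0,0.06],[0,0,0,0,0,0,0.06],[0.02,0,0,0,0,0,0.06],[0,0,-0.04,0,0,0,0.06]]'|egrep 'pos|force:'
python3 -m jog '[[0.0,0,-0.04,0,0,0,0.06],[0,0,-0.05,0,0,0,0.06],[0,0,-0.03,0,0,0,0.06],[0,0,0,0,0,0,0.06]]'|egrep 'pos|force:'
python3 pm.py top 3
python3 -c "
from h import *
s=sense();print(s['joints'],s['eef_pos'])"
```

```text
eef_pos: [496.1, 262.6, 143.9]
force: [1.1, -0.4, -0.0]
grip_force: 0.0
eef_pos: [499.5, 262.6, 272.3]
force: [0.3, -0.4, -1.3]
grip_force: 0.0
top ((491.599609375, 157.8207550048828), (140.4211883544922, 109.55204772949219), 86.9465103149414, array([[433.2,  90.6],
       [542.6,  84.8],
       [550. , 225. ],
       [440.6, 230.8]], dtype=float32))
top ((492.5079650878906, 157.4857177734375), (136.05709838867188, 105.93289947509766), 86.63379669189453, array([[435.6,  92.7],
       [541.4,  86.5],
       [549.4, 222.3],
       [443.6, 228.5]], dtype=float32))
[ 2.76475497e-01  3.79867646e-01  1.33402993e+00 -3.53110421e-04
  1.42437873e+00  3.40582360e-01] [498.76419882 262.32277918 269.32364316]
```

```bash
python3 - <<'E'
import numpy as np
from scipy.optimize import least_squares
D=[([1.073,.313,1.498,1.331],[142.474,505.304,242.294]),([.67303,.32939,1.55708,1.25562],[324.405,407.364,211.824]),([.35261,.51047,1.37302,1.25976],[504.463,309.363,180.56]),([.36184,.58099,1.4469,1.11355],[501.654,314.235,113.454]),([.27648,.37987,1.33403,1.42438],[498.764,262.323,269.324])]
def f(p,full=False):
    L2,L3,phi,h,off=p; e=[]
    for j,x in D:
        r=np.hypot(x[0],x[1]); rr=np.sqrt(r*r-off*off); az=np.arctan2(x[1],x[0])-np.arctan2(off,rr)
        e+=[L2*np.sin(j[1])+L3*np.sin(j[1]+j[2]+phi)-rr, h+L2*np.cos(j[1])+L3*np.cos(j[1]+j[2]+phi)-x[2],(az-j[0])*500]
    return np.array(e)
s=least_squares(f,[450,450,0,0,116],loss='soft_l1'); print(s.x,np.round(s.fun,1))
E
```

```text
[ 4.40260201e+02  4.00205185e+02  1.05635833e-01 -4.10195268e+01
  1.16207508e+02] [ 0.1 -0.1 -0.1 -0.   0.1  0.1  0.6 -0.  -0.1 -0.3  0.   0.1 -0.3  0.
  0. ]
```

```bash
python3 -m jog '[[-0.04,0,0,0,0.1,0,0.06],[-0.04,0,0,0,0.1,0,0.06],[-0.04,0,0,0,0.1,0,0.06],[-0.04,0,0,0,0.1,0,0.06],[0,0,0,0,0,0,0.06]]'|egrep 'pos|force:|rot'
cat > fk.py <<'E'
import numpy as np
from scipy.spatial.transform import Rotation as R
from scipy.optimize import least_squares
L2,L3,PHI,HD,OFF=440.26,400.205,.10564,-41.02,116.21
def fk(j,d6,s4=1,s6=-1):
    c=lambda a,b:R.from_euler(a,b).as_matrix()
    A=c('z',j[0]); th=j[1]+j[2]
    r=L2*np.sin(j[1])+L3*np.sin(th+PHI); z=HD+d6+L2*np.cos(j[1])+L3*np.cos(th+PHI)
    W=A@np.array([r,OFF,z])
    # frame pitched: z along forearm (angle th from vertical about +y)
    M=A@c('y',th)@c('z',s4*j[3])@c('y',j[4])
    # at down: M = Rz(j1)Ry(pi): x=-radial,y=left,z=down ; tool y=radial -> extra turn about z
    M=M@c('z',-s6*j[5])@c('z',-np.pi/2)
    return W+d6*M[:,2],M
E
python3 - <<'E'
from fk import *; from h import sense,pose
T=pose(); s=sense(); j=s['joints'];print(np.round(j,4),s['eef_pos'],'\n',T[:3,:3].round(3))
for s4 in(1,-1):
  for s6 in(1,-1):
    g=least_squares(lambda d:fk(j,d[0],s4,s6)[0]-T[:3,3],[230]); p,M=fk(j,g.x[0],s4,s6); print(s4,s6,g.x,g.fun.round(1),M.round(3).tolist())
E
```

```text
eef_pos: [487.6, 99.8, 240.7]
ee_rot: [-0.138, 0.718, 0.666, 0.144]
force: [0.5, 0.3, -0.6]
grip_force: 0.0
[-0.2346  0.2365  1.6554  0.4065  1.3432 -0.2713] [487.57149117  99.7829207  240.68550319] 
 [[ 0.07   0.997  0.023]
 [ 0.918 -0.074  0.39 ]
 [ 0.391 -0.006 -0.92 ]]
1 1 [244.35558442] [-0.3 -0.   0.1] [[-0.575, -0.818, 0.023], [-0.748, 0.537, 0.39], [-0.332, 0.207, -0.92]]
1 -1 [244.35558442] [-0.3 -0.   0.1] [[-0.07, -0.997, 0.023], [-0.918, 0.074, 0.39], [-0.391, 0.006, -0.92]]
-1 1 [-210.90706072] [ 27.  -19.8 -36.2] [[-0.352, -0.923, -0.156], [-0.85, 0.385, -0.359], [0.391, 0.006, -0.92]]
-1 -1 [-210.90706072] [ 27.  -19.8 -36.2] [[0.175, -0.972, -0.156], [-0.927, -0.109, -0.359], [0.332, 0.207, -0.92]]
```

```bash
sed -i "s/c('z',-np.pi\/2)$/c('z',np.pi\/2)/" fk.py; cat >> fk.py <<'E'
D6=244.36
LO=np.array([-2.94,-.97,.19,-1.23,.02,-2.88]);HI=np.array([2.94,2.17,2.56,4.37,3.11,2.88])
def ik(p,M,j0):
    best=None
    for s in [j0]+[np.random.default_rng(k).uniform(LO,HI) for k in range(8)]:
        f=lambda j:np.r_[(fk(j,D6)[0]-p)/200,(fk(j,D6)[1]-M).ravel()]
        g=least_squares(f,np.clip(s,LO+.01,HI-.01),bounds=(LO,HI))
        if best is None or g.cost<best.cost-1e-9: best=g
        if best.cost<1e-8: break
    return best.x,best.cost
def frame(o,x,z): # 4x4 with given x,z
    x=np.array(x,float);z=np.array(z,float);x/=np.linalg.norm(x);z-=x*(x@z);z/=np.linalg.norm(z)
    T=np.eye(4);T[:3,:3]=np.c_[x,np.cross(z,x),z];T[:3,3]=o;return T
ax=np.radians(86.6); PAN=frame([492,157.6,103],[np.cos(ax),np.sin(ax),0],[0,0,1])
cy=np.radians(84.3); CON=np.eye(4);CON[:3,:3]=R.from_euler('z',cy).as_matrix();CON[:3,3]=[500.5,-235.8,0]
def seat(up=0,out=0): # panel pose, offsets mm
    u=np.array([.5736,0,.8192]);n=np.array([-.8192,0,.5736]);o=np.array([-50,0,46])+u*(70+up)+n*(3+out)
    return CON@frame(o,-u,-n)
def grasp(alpha,inside=18,ydown=True): # tool pose in panel frame
    a=np.radians(alpha)-ax; z=np.array([np.cos(a),np.sin(a),0]); y=np.array([0,0,-1 if ydown else 1.]); 
    T=np.eye(4);T[:3,:3]=np.c_[np.cross(y,z),y,z];T[:3,3]=np.array([-70+inside,0,0])+8*z;return T
E
python3 - <<'E'
from fk import *
np.set_printoptions(precision=2,suppress=True)
j0=np.array([-.2346,.2365,1.6554,.4065,1.3432,-.2713])
for al in (25,35,45,55,65):
  for yd in(True,False):
    G=grasp(al,18,yd); A=PAN@G; B=seat()@G
    ja,ca=ik(A[:3,3],A[:3,:3],j0); jb,cb=ik(B[:3,3],B[:3,:3],j0)
    print(al,yd,ja,'%.0e'%ca,jb,'%.0e'%cb,'Wa',A[:3,3]-D6*A[:3,2],'Wb',B[:3,3]-D6*B[:3,2],'zb',B[:3,2])
E
```

```text
25 True [-0.42  0.85  2.39  2.29  1.64 -0.07] 1e-28 [-0.78  0.38  2.28  2.61  0.74 -1.99] 7e-20 Wa [274.7   5.8 103. ] Wb [ 301.76 -133.56  239.75] zb [ 0.85 -0.36 -0.39]
25 False [-0.46  0.95  2.42  2.22  1.75  2.88] 1e-02 [-0.78  0.38  2.28  2.61  0.74  1.15] 1e-19 Wa [274.7   5.8 103. ] Wb [ 301.76 -133.56  239.75] zb [ 0.85 -0.36 -0.39]
35 True [-0.5   0.83  2.34  2.03  1.58 -0.02] 3e-19 [-0.68  0.32  2.23  2.83  0.46 -2.1 ] 8e-26 Wa [295.3  -29.88 103.  ] Wb [ 326.29 -116.18  267.93] zb [ 0.74 -0.43 -0.51]
35 False [-0.54  0.95  2.38  2.01  1.7   2.88] 2e-02 [-0.68  0.32  2.23  2.83  0.46  1.04] 2e-23 Wa [295.3  -29.88 103.  ] Wb [ 326.29 -116.18  267.93] zb [ 0.74 -0.43 -0.51]
45 True [-0.55  0.82  2.25  1.8   1.56  0.06] 1e-26 [-0.6   0.3   2.15  3.42  0.22 -2.61] 2e-26 Wa [321.78 -61.44 103.  ] Wb [ 356.16 -101.9   292.45] zb [ 0.62 -0.49 -0.61]
45 False [-0.54  0.74  2.21  1.76  1.49 -2.88] 1e-02 [-0.6   0.3   2.15  3.42  0.22  0.54] 1e-29 Wa [321.78 -61.44 103.  ] Wb [ 356.16 -101.9   292.45] zb [ 0.62 -0.49 -0.61]
55 True [-0.57  0.82  2.16  1.61  1.56  0.16] 1e-19 [-0.53  0.29  2.03 -1.23  0.23  2.1 ] 1e-03 Wa [353.35 -87.92 103.  ] Wb [390.47 -91.17 312.57] zb [ 0.47 -0.54 -0.7 ]
55 False [-0.56  0.79  2.13  1.59  1.54 -2.88] 4e-03 [-0.53  0.29  2.03 -1.23  0.23 -1.04] 1e-03 Wa [353.35 -87.92 103.  ] Wb [390.47 -91.17 312.57] zb [ 0.47 -0.54 -0.7 ]
65 True [-0.56  0.84  2.05  1.45  1.6   0.25] 2e-27 [-0.46  0.34  1.94 -1.01  0.45  1.93] 6e-31 Wa [ 389.03 -108.52  103.  ] Wb [428.18 -84.3  327.68] zb [ 0.31 -0.57 -0.76]
65 False [-0.56  0.83  2.05  1.45  1.6  -2.88] 2e-05 [-0.46  0.34  1.94 -1.01  0.45 -1.21] 5e-27 Wa [ 389.03 -108.52  103.  ] Wb [428.18 -84.3  327.68] zb [ 0.31 -0.57 -0.76]
```

```bash
cat >> fk.py <<'E'
def G35(al=35,inside=20,lat=18):
    G=grasp(al,inside,True); G[1,3]+=lat; return G
def plan(T0,T1,n,g,check=True,j0=None):
    """straight line + constant-axis turn; prints rows"""
    rv=R.from_matrix(T0[:3,:3].T@T1[:3,:3]).as_rotvec(); d=(T1[:3,3]-T0[:3,3])/n; M=T0[:3,:3].copy();p=T0[:3,3].copy();out=[];J=[]
    st=R.from_rotvec(rv/n).as_matrix()
    for k in range(n):
        out.append([float(x) for x in [*np.round(M.T@d/1000,4),*np.round(rv/n,3),g]]); M=M@st;p=p+d
        if check:
            j,c=ik(p,M,j0); J.append(np.r_[j,c]); 
            if np.abs(j-j0).max()>.35 or c>1e-6: print('jump',k,(j-j0).round(2),'%.0e'%c)
            j0=j
    for i in range(0,n,5): print(str(out[i:i+5]).replace(' ',''))
    if check: print('end',j0.round(2))
    return j0
E
python3 - <<'E'
from fk import *; from h import pose,sense
G=PAN@G35(); print(G[:3,3])
pre=G.copy(); pre[:3,3]-=60*PAN[:3,0]; hi=pre.copy(); hi[2,3]=200; T=pose()
print(np.linalg.norm(R.from_matrix(T[:3,:3].T@hi[:3,:3]).as_rotvec()),np.linalg.norm(hi[:3,3]-T[:3,3]))
j=plan(T,hi,15,.05,True,sense()['joints']); 
j=plan(hi,pre,4,.05,True,j); j=plan(pre,G,4,.05,True,j)
E
```

```text
[477.61958077 113.34413482 103.        ]
2.3908329859638373 63.123698712302726
[[-0.004,-0.0007,0.0013,0.017,0.104,0.12,0.05],[-0.0041,-0.0002,0.0009,0.017,0.104,0.12,0.05],[-0.0042,0.0004,0.0004,0.017,0.104,0.12,0.05],[-0.0041,0.0009,-0.0,0.017,0.104,0.12,0.05],[-0.004,0.0013,-0.0005,0.017,0.104,0.12,0.05]]
[[-0.0037,0.0018,-0.0009,0.017,0.104,0.12,0.05],[-0.0034,0.0022,-0.0013,0.017,0.104,0.12,0.05],[-0.0029,0.0025,-0.0017,0.017,0.104,0.12,0.05],[-0.0024,0.0028,-0.002,0.017,0.104,0.12,0.05],[-0.0018,0.003,-0.0023,0.017,0.104,0.12,0.05]]
[[-0.0012,0.0032,-0.0025,0.017,0.104,0.12,0.05],[-0.0006,0.0033,-0.0026,0.017,0.104,0.12,0.05],[0.0001,0.0032,-0.0027,0.017,0.104,0.12,0.05],[0.0008,0.0031,-0.0027,0.017,0.104,0.12,0.05],[0.0014,0.003,-0.0026,0.017,0.104,0.12,0.05]]
end [-0.72  0.47  2.41  1.8   1.51  0.25]
[[0.0,0.0242,0.0,0.0,0.0,0.0,0.05],[0.0,0.0242,0.0,0.0,0.0,0.0,0.05],[0.0,0.0242,0.0,0.0,0.0,0.0,0.05],[0.0,0.0242,0.0,0.0,0.0,0.0,0.05]]
end [-0.72  0.84  2.36  1.81  1.58 -0.05]
[[-0.0118,0.0,0.0093,0.0,0.0,0.0,0.05],[-0.0118,0.0,0.0093,0.0,0.0,0.0,0.05],[-0.0118,0.0,0.0093,0.0,0.0,0.0,0.05],[-0.0118,0.0,0.0093,0.0,0.0,0.0,0.05]]
end [-0.53  0.84  2.38  2.    1.61 -0.08]
```

```bash
python3 -m jog '[[-0.004,-0.001,0.001,0.015,0.092,0.106,0.05],[-0.004,0,0.001,0.015,0.092,0.106,0.05],[-0.004,0,0.001,0.015,0.092,0.106,0.05],[-0.004,0.001,0,0.015,0.092,0.106,0.05],[-0.004,0.001,0,0.015,0.092,0.106,0.05]]' >/dev/null
python3 -m jog '[[-0.003,0.001,-0.001,0.015,0.092,0.106,0.05],[-0.003,0.002,-0.001,0.015,0.092,0.106,0.05],[-0.003,0.002,-0.001,0.015,0.092,0.106,0.05],[-0.002,0.002,-0.002,0.015,0.092,0.106,0.05],[-0.002,0.003,-0.002,0.015,0.092,0.106,0.05]]' >/dev/null
python3 -m jog '[[-0.002,0.003,-0.002,0.015,0.092,0.106,0.05],[-0.001,0.003,-0.002,0.015,0.092,0.106,0.05],[-0.001,0.003,-0.002,0.015,0.092,0.106,0.05],[0,0.003,-0.002,0.015,0.092,0.106,0.05],[0,0.003,-0.002,0.015,0.092,0.106,0.05]]' >/dev/null
python3 -m jog '[[0.001,0.003,-0.002,0.015,0.092,0.106,0.05],[0.001,0.003,-0.002,0.015,0.092,0.106,0.05],[0,0,0,0,0,0,0.05]]'
python3 - <<'E'
from fk import *; from h import pose,sense
s=sense(); print(s['joints'].round(3))
G=PAN@G35(); pre=G.copy(); pre[:3,3]-=60*PAN[:3,0]; hi=pre.copy(); hi[2,3]=200; T=pose()
print(hi[:3,3]-T[:3,3],R.from_matrix(T[:3,:3].T@hi[:3,:3]).as_rotvec())
plan(T,pre,5,.05,True,s['joints'])
E
```

```text
time_s: 7.0
eef_pos: [475.2, 60.0, 199.6]
ee_rot: [0.629, -0.627, 0.328, -0.322]
force: [-0.7, 0.2, -0.3]
grip_width: 0.588
grip_force: 0.0
[-0.703  0.465  2.412  1.814  1.506  0.265]
[-1.13597088 -6.55944919  0.41000619] [ 0.00019786  0.00521761 -0.0088007 ]
[[0.0011,0.0193,-0.0009,0.0,0.001,-0.002,0.05],[0.0011,0.0193,-0.0009,0.0,0.001,-0.002,0.05],[0.001,0.0193,-0.0009,0.0,0.001,-0.002,0.05],[0.001,0.0193,-0.0009,0.0,0.001,-0.002,0.05],[0.001,0.0193,-0.0009,0.0,0.001,-0.002,0.05]]
end [-0.72  0.84  2.36  1.81  1.58 -0.05]
```

```bash
python3 -m jog '[[0.001,0.0195,-0.001,0,0.001,-0.002,0.05],[0.001,0.0195,-0.001,0,0.001,-0.002,0.05],[0.001,0.0195,-0.001,0,0.001,-0.002,0.05],[0.001,0.0195,-0.001,0,0.001,-0.002,0.05],[0.001,0.018,-0.001,0,0.001,-0.002,0.05]]'>/dev/null;python3 -m jog '[[0,0,0,0,0,0,0.05],[0,0,0,0,0,0,0.05]]'
python3 - <<'E'
from fk import *; from h import pose,sense,cap
import cv2
s=sense(); G=PAN@G35(); T=pose()
print(s['eef_pos'],G[:3,3]-T[:3,3],R.from_matrix(T[:3,:3].T@G[:3,:3]).as_rotvec())
plan(T,G,4,.05,True,s['joints'])
w=cap('wrist','w1');t=cap('top','t4'); t=cv2.imread('pics/t4.png')[120:240,140:260]; w=cv2.imread('pics/w1.png')
cv2.imwrite('pics/v4.png',np.hstack([cv2.resize(t,(400,400),interpolation=cv2.INTER_CUBIC),cv2.resize(w,(400,400))]))
E
```

```text
time_s: 7.7
eef_pos: [475.7, 51.4, 105.1]
ee_rot: [-0.627, 0.628, -0.323, 0.329]
force: [0.4, -0.0, 0.0]
grip_width: 0.58
grip_force: 0.0
[475.65943217  51.41728921 105.1365753 ] [ 1.9601486  61.92684561 -2.1365753 ] [-0.00227818  0.00092336  0.00881614]
[[-0.0124,0.0004,0.0093,-0.001,0.0,0.002,0.05],[-0.0124,0.0005,0.0093,-0.001,0.0,0.002,0.05],[-0.0124,0.0005,0.0093,-0.001,0.0,0.002,0.05],[-0.0124,0.0005,0.0093,-0.001,0.0,0.002,0.05]]
end [-0.53  0.84  2.38  2.    1.61 -0.08]
```

View pics/v4.png

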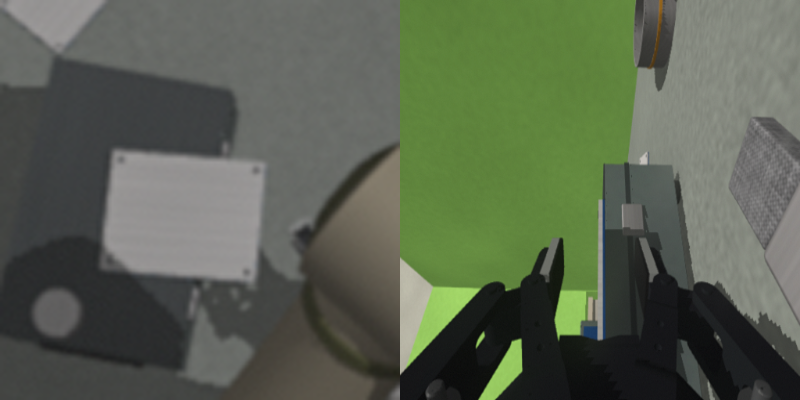

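In the top view, at left, the panel overhangs the case front at crop (265,220), with the gripper at (300,230) just in front of it. In the wrist view, at right, the edge-on blue panel at column 600 lies midway between the fingers at 557 and 645. I'll go in and grip.

```bash
python3 -m jog '[[-0.0125,0.0005,0.0093,-0.001,0,0.002,0.05],[-0.0125,0.0005,0.0093,-0.001,0,0.002,0.05],[-0.0125,0.0005,0.0093,0,0,0.002,0.05],[-0.0125,0,0.0093,0,0,0.002,0.05],[0,0,0,0,0,0,0.05]]'
python3 -m jog '[[0,0,0,0,0,0,0.025],[0,0,0,0,0,0,0.025],[0,0,0,0,0,0,0.025]]' 60 | egrep 'pos|force|width'
python3 pm.py top 5
```

```text
time_s: 8.3
eef_pos: [476.9, 115.2, 104.1]
ee_rot: [0.628, -0.628, 0.325, -0.326]
force: [-0.2, 0.4, -0.1]
grip_width: 0.584
grip_force: 0.0
eef_pos: [477.8, 112.7, 103.4]
force: [0.3, 0.6, 0.4]
grip_width: 0.29
grip_force: 0.0
top ((493.303955078125, 178.228759765625), (99.39604949951172, 109.9311752319336), 85.59120178222656, array([[434.7, 132.9],
       [544.3, 124.5],
       [551.9, 223.6],
       [442.3, 232. ]], dtype=float32))
top ((493.35516357421875, 178.60552978515625), (95.78427124023438, 107.55155944824219), 86.24657440185547, array([[436.6, 134.3],
       [543.9, 127.3],
       [550.2, 222.9],
       [442.8, 229.9]], dtype=float32))
```

```bash
python3 -m jog '[[0,0,0,0,0,0,0.01],[0,0,0,0,0,0,0],[0,0,0,0,0,0,0],[0,0,0,0,0,0,0],[0,0,0,0,0,0,0]]' 70 | egrep 'pos|force|width'
python3 -m jog '[[0,-0.002,0,0,0,0,0],[0,-0.004,0,0,0,0,0],[0,-0.004,0,0,0,0,0],[0,0,0,0,0,0,0]]'
python3 - <<'E'
from fk import *; from h import *
s=sense(); print(s['joints'].round(2),s['wrist_torque'])
cap('side','s6');c=cv2.imread('pics/s6.png')[170:290,180:320];cv2.imwrite('pics/s6c.png',cv2.resize(c,(700,600),interpolation=cv2.INTER_CUBIC))
E
```

```text
eef_pos: [477.5, 113.3, 103.1]
force: [0.1, -0.6, -1.7]
grip_width: 0.06
grip_force: 68.9
time_s: 9.55
eef_pos: [477.5, 113.5, 113.8]
ee_rot: [-0.627, 0.627, -0.326, 0.327]
force: [-0.1, -0.0, -3.4]
grip_width: 0.061
grip_force: 68.8
[-0.53  0.8   2.4   2.01  1.59 -0.05] [-0.66467149  0.80035473 -0.00340079]
```

View pics/s6c.png

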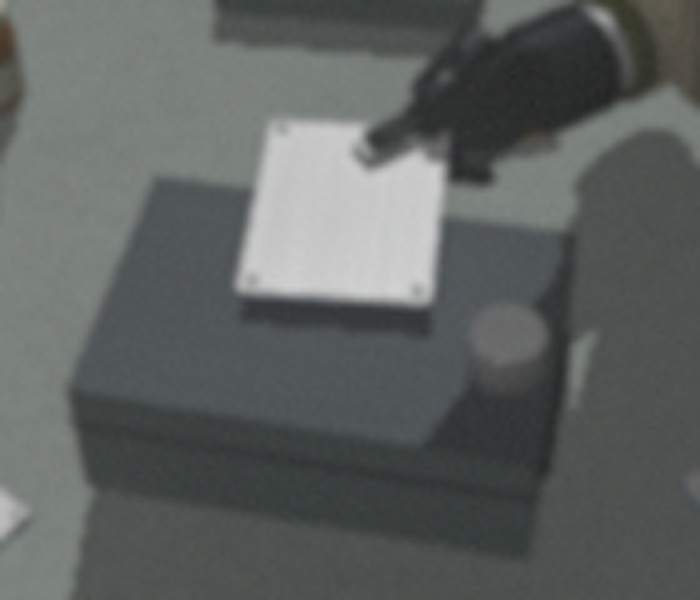

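The panel is lifted off level: its far edge at crop (240–435, 298) shows a shadow gap over the case, and the tin at (508,340) is untouched. Next I'll measure the actual grasp and plan the turn.

```bash
python3 - <<'E'
from m import *
im=cap('top','t7');z=pose()[2,3]+3
for n,f,box in(('top','t7',(150,155,240,206)),('side','s6',(222,185,270,235))):
    g=cv2.imread(f'pics/{f}.png').astype(int)
    for th in(115,130):
        q=quad(n,g,box,g.mean(2)>th,z); print(n,q[:4])
E
python3 - <<'E'
from fk import *; from h import pose,sense
# joint path for the lift/turn/place, using nominal grasp
G=G35(); T=pose(); P0=T@np.linalg.inv(G); print('panel now',P0[:3,3],np.degrees(np.arctan2(P0[1,0],P0[0,0])))
B=seat(40,0)@G; j=sense()['joints']; jb,c=ik(B[:3,3],B[:3,:3],j); print('above seat',jb.round(2),c,B[:3,3],np.linalg.norm(R.from_matrix(T[:3,:3].T@B[:3,:3]).as_rotvec()))
E
```

```text
top ((493.0687255859375, 176.19021606445312), (104.1166000366211, 109.36334228515625), 86.37687683105469, array([[435.2, 127.7],
       [544.4, 120.8],
       [550.9, 224.7],
       [441.8, 231.6]], dtype=float32))
top ((493.4744873046875, 177.04371643066406), (99.6507568359375, 106.72802734375), 86.24768829345703, array([[437. , 130.8],
       [543.5, 123.8],
       [550. , 223.3],
       [443.5, 230.3]], dtype=float32))
side ((503.47998046875, 138.74453735351562), (140.28594970703125, 200.1116943359375), 6.0365495681762695, array([[423.2, 230.9],
       [444.2,  31.9],
       [583.8,  46.6],
       [562.7, 245.6]], dtype=float32))
side ((491.26751708984375, 157.69284057617188), (150.03770446777344, 116.94693756103516), 88.3239517211914, array([[430.6,  84.4],
       [547.5,  81. ],
       [551.9, 231. ],
       [435. , 234.4]], dtype=float32))
panel now [491.9369978  157.64945533 113.3946231 ] 86.53441020556217
above seat [-0.66  0.2   2.27  2.83  0.37 -2.07] 7.765025745199295e-21 [ 492.44941291 -198.34852816  174.72009831] 2.181201485003391
```

```bash
sed -i 's/\[500.5,-235.8,0\]/[503.5,-238.5,0]/' fk.py; python3 - <<'E'
from fk import *; from h import pose,sense
G=G35(); T=pose(); j=sense()['joints']
U=T.copy();U[2,3]=290; print(np.degrees(np.arccos(-1)))
j=plan(T,U,5,0,True,j)
B=seat(120,40)@G; print(B[:3,3],U[:3,3]); j=plan(U,B,17,0,True,j)
C=seat(30,25)@G; j=plan(B,C,4,0,True,j)
E
```

```text
180.0
[[0.0,-0.0353,0.0,0.0,0.0,0.0,0.0],[0.0,-0.0353,0.0,0.0,0.0,0.0,0.0],[0.0,-0.0353,0.0,0.0,0.0,0.0,0.0],[0.0,-0.0353,0.0,0.0,0.0,0.0,0.0],[0.0,-0.0353,0.0,0.0,0.0,0.0,0.0]]
end [-0.53  0.13  2.4   1.93  1.33  0.57]
[ 496.75248802 -187.99339908  263.20009831] [477.50593021 113.41008432 290.        ]
jump 16 [ 0.    0.03  0.01  0.86 -0.05 -0.96] 5e-20
[[0.0152,0.0016,-0.0092,-0.082,0.001,-0.099,0.0],[0.0149,0.0038,-0.009,-0.082,0.001,-0.099,0.0],[0.0144,0.006,-0.0086,-0.082,0.001,-0.099,0.0],[0.0138,0.0081,-0.008,-0.082,0.001,-0.099,0.0],[0.0129,0.01,-0.0072,-0.082,0.001,-0.099,0.0]]
[[0.0118,0.0118,-0.0063,-0.082,0.001,-0.099,0.0],[0.0106,0.0134,-0.0053,-0.082,0.001,-0.099,0.0],[0.0092,0.0147,-0.0041,-0.082,0.001,-0.099,0.0],[0.0077,0.0159,-0.0028,-0.082,0.001,-0.099,0.0],[0.0061,0.0167,-0.0015,-0.082,0.001,-0.099,0.0]]
[[0.0044,0.0173,-0.0001,-0.082,0.001,-0.099,0.0],[0.0026,0.0176,0.0013,-0.082,0.001,-0.099,0.0],[0.0009,0.0176,0.0028,-0.082,0.001,-0.099,0.0],[-0.0008,0.0173,0.0042,-0.082,0.001,-0.099,0.0],[-0.0025,0.0167,0.0056,-0.082,0.001,-0.099,0.0]]
[[-0.0042,0.0159,0.0069,-0.082,0.001,-0.099,0.0],[-0.0057,0.0148,0.0082,-0.082,0.001,-0.099,0.0]]
end [-0.62 -0.01  2.17  2.14  0.1  -1.35]
[[-0.0176,-0.0038,0.014,0.0,0.0,0.0,0.0],[-0.0176,-0.0038,0.014,0.0,0.0,0.0,0.0],[-0.0176,-0.0038,0.014,0.0,0.0,0.0,0.0],[-0.0176,-0.0038,0.014,0.0,0.0,0.0,0.0]]
end [-0.73  0.2   2.24  2.63  0.36 -1.92]
```

```bash
python3 - <<'E'
from fk import *; from h import pose,sense
G=G35(); T=pose(); j0=sense()['joints']; U=T.copy();U[2,3]=290
jU,_=ik(U[:3,3],U[:3,:3],j0)
for up,out in((60,40),(75,60),(75,90),(60,70),(90,90)):
    B=seat(up,out)@G; rv=R.from_matrix(U[:3,:3].T@B[:3,:3]).as_rotvec(); j=jU;clr=[];mx=0;n=17
    for k in range(1,n+1):
        X=np.eye(4);X[:3,:3]=U[:3,:3]@R.from_rotvec(rv*k/n).as_matrix();X[:3,3]=U[:3,3]+(B[:3,3]-U[:3,3])*k/n
        jn,c=ik(X[:3,3],X[:3,:3],j); mx=max(mx,np.abs(jn-j).max());j=jn
        P=np.linalg.inv(CON)@X@np.linalg.inv(G)
        for yy in(-55,55):
            for s in np.linspace(-70,70,15):
                q=(P@[s,yy,3,1])[:3]
                if -60<q[0]<95 and abs(q[1])<105: clr.append(q[2]-(120 if q[0]<40 else 100))
    print(up,out,'minj5',j.round(2),'maxstep',round(mx,2),'clear',min(clr) if clr else None)
E
```

```text
60 40 minj5 [-0.72  0.11  2.21  2.47  0.26 -1.75] maxstep 0.57 clear -6.245635107010074
75 60 minj5 [-0.74  0.06  2.18  2.18  0.22 -1.46] maxstep 0.61 clear 14.719070775342857
75 90 minj5 [-0.8   0.05  2.14  1.83  0.24 -1.14] maxstep 0.49 clear 27.983191293740617
60 70 minj5 [-0.78  0.09  2.17  2.15  0.26 -1.45] maxstep 0.54 clear 8.416132470211238
90 90 minj5 [-0.78  0.02  2.13  1.7   0.22 -0.99] maxstep 0.48 clear 38.10272070550536
```

```bash
python3 -m jog '[[0,-0.035,0,0,0,0,0],[0,-0.035,0,0,0,0,0],[0,-0.035,0,0,0,0,0],[0,-0.035,0,0,0,0,0],[0,-0.035,0,0,0,0,0]]' | egrep 'pos|force'
python3 -m jog '[[0,0,0,0,0,0,0]]'| egrep 'pos|force'
python3 - <<'E'
from fk import *; from h import pose,sense
G=G35(); T=pose(); j=sense()['joints']
B=seat(80,80)@G; plan(T,B,20,0,True,j)
E
```

```text
eef_pos: [476.8, 113.8, 289.4]
force: [0.4, -0.5, -3.1]
grip_force: 69.0
eef_pos: [477.1, 113.9, 292.3]
force: [-0.4, -0.6, -2.9]
grip_force: 69.6
jump 19 [-0.    0.03  0.01  0.39 -0.03 -0.47] 5e-21
[[0.015,0.002,-0.0097,-0.07,0.001,-0.084,0.0],[0.0148,0.0039,-0.0095,-0.07,0.001,-0.084,0.0],[0.0144,0.0058,-0.0091,-0.07,0.001,-0.084,0.0],[0.0138,0.0076,-0.0086,-0.07,0.001,-0.084,0.0],[0.0131,0.0093,-0.008,-0.07,0.001,-0.084,0.0]]
[[0.0123,0.0109,-0.0073,-0.07,0.001,-0.084,0.0],[0.0113,0.0124,-0.0065,-0.07,0.001,-0.084,0.0],[0.0102,0.0137,-0.0056,-0.07,0.001,-0.084,0.0],[0.009,0.0149,-0.0046,-0.07,0.001,-0.084,0.0],[0.0077,0.0159,-0.0035,-0.07,0.001,-0.084,0.0]]
[[0.0064,0.0167,-0.0024,-0.07,0.001,-0.084,0.0],[0.0049,0.0173,-0.0012,-0.07,0.001,-0.084,0.0],[0.0035,0.0176,0.0,-0.07,0.001,-0.084,0.0],[0.002,0.0178,0.0013,-0.07,0.001,-0.084,0.0],[0.0005,0.0178,0.0025,-0.07,0.001,-0.084,0.0]]
[[-0.001,0.0176,0.0037,-0.07,0.001,-0.084,0.0],[-0.0025,0.0171,0.0049,-0.07,0.001,-0.084,0.0],[-0.0039,0.0165,0.0061,-0.07,0.001,-0.084,0.0],[-0.0052,0.0156,0.0072,-0.07,0.001,-0.084,0.0],[-0.0065,0.0146,0.0083,-0.07,0.001,-0.084,0.0]]
end [-0.77  0.04  2.15  1.9   0.22 -1.19]
```

```bash
python3 -m jog '[[0.015,0.002,-0.01,-0.07,0.001,-0.084,0],[0.015,0.004,-0.0095,-0.07,0.001,-0.084,0],[0.0145,0.006,-0.009,-0.07,0.001,-0.084,0],[0.014,0.0075,-0.0085,-0.07,0.001,-0.084,0],[0.013,0.0095,-0.008,-0.07,0.001,-0.084,0]]' >/dev/null
python3 -m jog '[[0.0125,0.011,-0.0075,-0.07,0.001,-0.084,0],[0.0115,0.0125,-0.0065,-0.07,0.001,-0.084,0],[0.01,0.0135,-0.0055,-0.07,0.001,-0.084,0],[0.009,0.015,-0.0045,-0.07,0.001,-0.084,0],[0.0075,0.016,-0.0035,-0.07,0.001,-0.084,0]]' >/dev/null
python3 -m jog '[[0.0065,0.0165,-0.0025,-0.07,0.001,-0.084,0],[0.005,0.0175,-0.001,-0.07,0.001,-0.084,0],[0.0035,0.0175,0,-0.07,0.001,-0.084,0],[0.002,0.018,0.0015,-0.07,0.001,-0.084,0],[0,0,0,0,0,0,0]]'
python3 - <<'E'
from fk import *; from h import pose,sense
G=G35(); T=pose(); j=sense()['joints']; print(j.round(2))
P=T@np.linalg.inv(G); print('far end',(P@[70,0,0,1])[:3],'c',P[:3,3])
B=seat(80,80)@G; plan(T,B,10,0,True,j)
E
```

```text
time_s: 11.75
eef_pos: [486.3, -137.3, 258.0]
ee_rot: [0.001, 0.903, -0.05, 0.427]
force: [0.1, 0.1, -2.5]
grip_width: 0.064
grip_force: 69.3
[-0.77 -0.06  2.14  1.07  0.61  0.14]
far end [ 496.22346455 -133.46623939  142.84263505] c [ 497.28983681 -136.44765907  212.770984  ]
[[0.0009,0.0105,0.0012,-0.042,0.002,-0.05,0.0],[0.0004,0.0105,0.0016,-0.042,0.002,-0.05,0.0],[-0.0001,0.0104,0.002,-0.042,0.002,-0.05,0.0],[-0.0007,0.0103,0.0025,-0.042,0.002,-0.05,0.0],[-0.0012,0.0102,0.0029,-0.042,0.002,-0.05,0.0]]
[[-0.0017,0.01,0.0033,-0.042,0.002,-0.05,0.0],[-0.0022,0.0097,0.0037,-0.042,0.002,-0.05,0.0],[-0.0027,0.0094,0.0041,-0.042,0.002,-0.05,0.0],[-0.0032,0.0091,0.0045,-0.042,0.002,-0.05,0.0],[-0.0036,0.0087,0.0048,-0.042,0.002,-0.05,0.0]]
end [-0.77  0.04  2.15  1.9   0.22 -1.19]
```

```bash
python3 -m jog '[[0.001,0.0105,0.001,-0.042,0.002,-0.05,0],[0.0005,0.0105,0.0015,-0.042,0.002,-0.05,0],[0,0.0105,0.002,-0.042,0.002,-0.05,0],[-0.0005,0.0105,0.0025,-0.042,0.002,-0.05,0],[-0.001,0.01,0.003,-0.042,0.002,-0.05,0]]' >/dev/null
python3 -m jog '[[-0.0015,0.01,0.0035,-0.042,0.002,-0.05,0],[-0.002,0.0095,0.0035,-0.042,0.002,-0.05,0],[-0.0025,0.0095,0.004,-0.042,0.002,-0.05,0],[-0.003,0.009,0.0045,-0.042,0.002,-0.05,0],[0,0,0,0,0,0,0]]'
python3 - <<'E'
from fk import *; from h import *
G=G35(); T=pose(); j=sense()['joints']; print(j.round(2))
B=seat(80,80)@G; print(R.from_matrix(T[:3,:3].T@B[:3,:3]).as_rotvec().round(3),B[:3,3]-T[:3,3])
C=seat(35,30)@G; plan(T,C,8,0,True,j)
cap('side','s8');cap('top','t8');a=cv2.imread('pics/s8.png')[80:230,170:330];b=cv2.imread('pics/t8.png')[120:240,270:390]
cv2.imwrite('pics/v8.png',np.hstack([cv2.resize(a,(400,400),interpolation=cv2.INTER_CUBIC),cv2.resize(b,(400,400),interpolation=cv2.INTER_CUBIC)]))
E
```

```text
time_s: 12.75
eef_pos: [491.6, -230.7, 255.6]
ee_rot: [0.26, 0.872, 0.07, 0.409]
force: [0.0, -0.2, -3.8]
grip_width: 0.059
grip_force: 69.3
[-0.76  0.02  2.15  1.65  0.23 -0.87]
[-0.042 -0.002 -0.062] [ -0.36272845 -12.71692177  -2.19790474]
[[-0.0055,-0.0046,0.0045,-0.005,-0.0,-0.008,0.0],[-0.0055,-0.0047,0.0045,-0.005,-0.0,-0.008,0.0],[-0.0055,-0.0047,0.0044,-0.005,-0.0,-0.008,0.0],[-0.0054,-0.0048,0.0044,-0.005,-0.0,-0.008,0.0],[-0.0054,-0.0049,0.0044,-0.005,-0.0,-0.008,0.0]]
[[-0.0053,-0.0049,0.0044,-0.005,-0.0,-0.008,0.0],[-0.0053,-0.005,0.0043,-0.005,-0.0,-0.008,0.0],[-0.0053,-0.005,0.0043,-0.005,-0.0,-0.008,0.0]]
end [-0.73  0.18  2.23  2.59  0.34 -1.88]
```

View pics/v8.png

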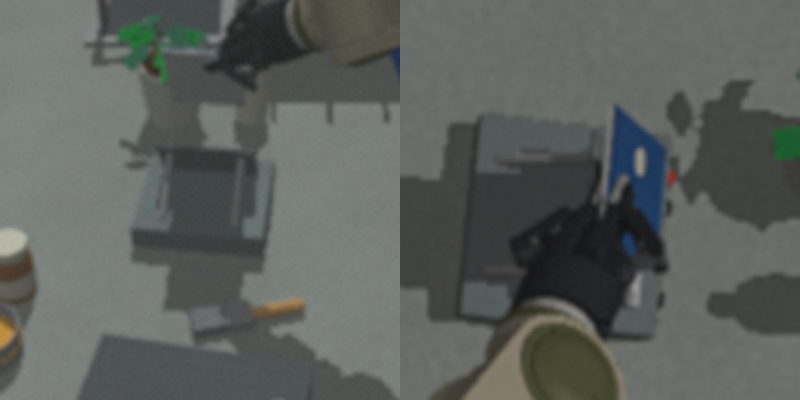

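At right, the top view shows the blue face with its white disc at crop (640,160) turned up and outward over the slope, held by the gripper. I'll come down to just outside the slope.

```bash
python3 -m jog '[[-0.0055,-0.0045,0.0045,-0.005,0,-0.008,0],[-0.0055,-0.0045,0.0045,-0.005,0,-0.008,0],[-0.0055,-0.0045,0.0045,-0.005,0,-0.008,0],[-0.0055,-0.005,0.0045,-0.005,0,-0.008,0],[-0.0055,-0.005,0.0045,-0.005,0,-0.008,0]]' >/dev/null
python3 -m jog '[[-0.0055,-0.005,0.0045,-0.005,0,-0.008,0],[-0.005,-0.005,0.0045,-0.005,0,-0.008,0],[-0.005,-0.005,0.0045,-0.005,0,-0.008,0],[0,0,0,0,0,0,0],[0,0,0,0,0,0,0]]'
python3 - <<'E'
from fk import *; from h import *
G=G35(); T=pose(); j=sense()['joints']; print(j.round(2))
C=seat(35,30)@G; print(R.from_matrix(T[:3,:3].T@C[:3,:3]).as_rotvec().round(3),C[:3,3]-T[:3,3])
# tool-axis unit moves
print('into slope (tool)',T[:3,:3].T@CON[:3,:3]@[.819,0,-.574],'down slope',T[:3,:3].T@CON[:3,:3]@[-.574,0,-.819],'c_y',T[:3,:3].T@CON[:3,1])
plan(T,C,2,0,True,j)
a=cap('top','t9'); 
E
```

```text
time_s: 13.85
eef_pos: [493.9, -229.3, 189.7]
ee_rot: [0.292, 0.863, 0.089, 0.403]
force: [0.5, 1.2, -2.0]
grip_width: 0.063
grip_force: 69.3
[-0.73  0.17  2.23  2.58  0.34 -1.87]
[ 0.001 -0.004  0.002] [-1.14719151  0.93041164 -1.87147334]
into slope (tool) [ 1.42716071e-03 -1.00011732e+00 -5.51587448e-04] down slope [-0.7861444  -0.00146279  0.61823283] c_y [-6.18159668e-01 -4.48583910e-04 -7.86052430e-01]
[[-0.0008,-0.0009,-0.0002,0.0,-0.002,0.001,0.0],[-0.0008,-0.0009,-0.0002,0.0,-0.002,0.001,0.0]]
end [-0.73  0.18  2.23  2.59  0.34 -1.88]
```

```bash
python3 -m jog '[[0,-0.006,0,0,-0.004,0.002,0],[0,-0.006,0,0,0,0,0],[0,-0.004,0,0,0,0,0],[0,0,0,0,0,0,0]]'| egrep 'pos|force:'|grep -v grip
for i in 1 2 3 4; do echo; python3 -m jog '[[0,-0.0015,0,0,0,0,0],[0,0,0,0,0,0,0],[0,0,0,0,0,0,0]]' | egrep 'pos|force:' |grep -v grip;python3 -c "
from h import sense;print(sense()['wrist_torque'].round(2))";done
```

```text
eef_pos: [495.1, -216.1, 180.6]
force: [-0.6, 0.5, -2.0]

eef_pos: [495.2, -215.4, 179.7]
force: [0.0, 0.3, -3.6]
[0.52 0.74 0.02]

eef_pos: [495.2, -214.0, 178.6]
force: [0.1, 0.9, -3.5]
[ 0.52  0.73 -0.06]

eef_pos: [495.3, -212.8, 177.7]
force: [-0.7, -0.2, -3.2]
[0.53 0.68 0.04]

eef_pos: [495.5, -211.6, 176.8]
force: [-0.4, -0.1, -2.1]
[ 0.44  0.66 -0.04]
```

```bash
for i in 1 2 3 4 5; do echo; python3 -m jog '[[0,-0.0015,0,0,0,0,0],[0,0,0,0,0,0,0],[0,0,0,0,0,0,0]]' | egrep 'pos|force:' |grep -v grip;python3 -c "
from h import sense;print(sense()['wrist_torque'].round(2))";done
```

```text
eef_pos: [495.6, -210.3, 176.0]
force: [0.6, 0.4, -2.6]
[0.45 0.7  0.06]

eef_pos: [495.7, -209.1, 175.1]
force: [-0.8, -0.5, -3.2]
[0.52 0.72 0.04]

eef_pos: [495.8, -207.9, 174.2]
force: [-1.1, -0.1, -2.1]
[ 0.44  0.63 -0.02]

eef_pos: [495.9, -206.7, 173.4]
force: [0.6, 0.5, -2.4]
[ 0.52  0.74 -0.04]

eef_pos: [496.1, -205.4, 172.5]
force: [-0.6, -0.4, -2.4]
[ 0.46  0.73 -0.04]
```

```bash
for i in 1 2 3 4 5; do echo; python3 -m jog '[[0,-0.001,0,0,0,0,0],[0,0,0,0,0,0,0],[0,0,0,0,0,0,0]]' | egrep 'pos|force:' |grep -v grip;python3 -c "
from h import sense;print(sense()['wrist_torque'].round(2))";done
```

```text
eef_pos: [496.1, -204.7, 171.9]
force: [0.1, -0.3, -2.8]
[0.46 0.68 0.01]

eef_pos: [496.2, -203.9, 171.3]
force: [-0.8, 0.1, -2.9]
[ 0.5   0.72 -0.02]

eef_pos: [496.3, -203.1, 170.8]
force: [0.7, 0.2, -3.0]
[ 0.5   0.75 -0.  ]

eef_pos: [496.4, -202.3, 170.3]
force: [0.1, -1.0, -2.2]
[ 0.36  0.59 -0.13]

eef_pos: [496.6, -201.9, 170.1]
force: [-3.6, -3.9, -0.2]
[-0.42  0.66 -0.84]
```

```bash
python3 -m jog '[[0,0.0025,0,0,0,0,0],[-0.006,0,0.0047,0,0,0,0],[-0.008,0,0.0062,0,0,0,0],[0,0,0,0,0,0,0],[0,0,0,0,0,0,0]]'| egrep 'pos|force:'|grep -v grip
python3 - <<'E'
from fk import *; from h import *
G=G35(); T=pose(); s=sense(); C=seat(0,0)@G; d=T[:3,3]-C[:3,3]
print(R.from_matrix(T[:3,:3].T@C[:3,:3]).as_rotvec().round(3),'x,y,z con',CON[:3,:3].T@d,'up',CON[:3,:3][:,[0,2]]@[.5736,.8192]@d,'out',CON[:3,:3][:,[0,2]]@[-.8192,.5736]@d,s['wrist_torque'])
im=cap('top','t10');b=cv2.imread('pics/t10.png')[135:235,275:375]
cap('side','s10');a=cv2.imread('pics/s10.png')[80:200,190:310]
cv2.imwrite('pics/v10.png',np.clip(1.4*np.hstack([cv2.resize(a,(300,300),interpolation=cv2.INTER_CUBIC)[:, :],cv2.resize(b,(500,500),interpolation=cv2.INTER_CUBIC)[:300]]) if 0 else 1.4*cv2.resize(b,(600,600),interpolation=cv2.INTER_CUBIC),0,255).astype('uint8'))
E
```

```text
eef_pos: [494.8, -213.7, 155.9]
force: [0.3, 0.3, -2.7]
[0.001 0.002 0.001] x,y,z con [10.25414318 -0.66251913 13.90635959] up 17.27386629894526 out -0.4235062319412275 [0.52987708 0.71519686 0.01268162]
```

View pics/v10.png

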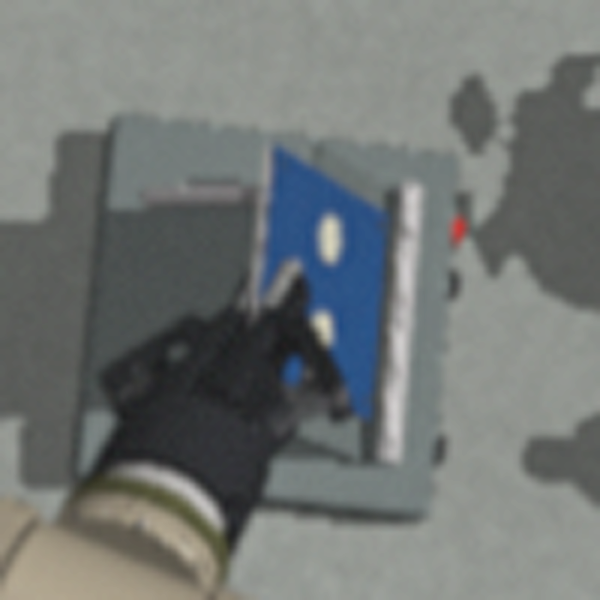

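The top view shows the blue bottom edge running from (387,213) to (365,418), just inside the white lip from (412,183) to (390,462) and about 3 mm off centre toward +x. I'll correct that and lower to the ledge.

```bash
python3 -m jog '[[-0.002,0,-0.0024,0,0,0,0],[-0.004,0,0.0031,0,0,0,0],[-0.004,0,0.0031,0,0,0,0],[0,0,0,0,0,0,0],[0,0,0,0,0,0,0]]'| egrep 'pos|force:'|grep -v grip
for i in 1 2 3 4; do echo; python3 -m jog '[[-0.0012,0,0.0009,0,0,0,0],[0,0,0,0,0,0,0],[0,0,0,0,0,0,0]]' | egrep 'pos|force:' |grep -v grip;python3 -c "
from h import sense;print(sense()['wrist_torque'].round(2))";done
```

```text
eef_pos: [491.2, -219.3, 148.0]
force: [0.3, -0.2, -3.9]

eef_pos: [491.2, -220.0, 147.1]
force: [-0.4, 0.0, -2.8]
[ 0.5   0.72 -0.01]

eef_pos: [491.0, -220.9, 145.8]
force: [0.5, -0.4, -2.6]
[0.48 0.7  0.03]

eef_pos: [491.4, -221.1, 145.6]
force: [-3.2, 9.4, 7.6]
[0.66 0.11 0.51]

eef_pos: [491.6, -221.2, 145.6]
force: [-13.0, 20.3, 22.9]
[ 0.54 -0.71  1.11]
```

```bash
python3 -m jog '[[0.0024,0,-0.0018,0,0,0,0],[0,0,0,0,0,0,0],[0,0,0,0,0,0,0]]'| egrep 'pos|force:'|grep -v grip
cat > ed.py <<'E'
from m import *
from fk import CON,G35,seat
def fit(uv,n,z): 
    P=onz(n,uv,z)[:,:2]; v=np.polyfit(P[:,0],P[:,1],1); return np.degrees(np.arctan(v[0])),P.mean(0),v
import sys
im=cap('top',sys.argv[1]).astype(int)[:,:,::-1]
b,g,r=im[...,0],im[...,1],im[...,2]
blue=(b-r>25); uv=[];lv=[]
for y in range(168,206):
    x=np.where(blue[y,315:345])[0]
    if len(x)==0: continue
    xe=315+x.max(); w=(b-r)[y,xe-2:xe+4].astype(float); k=np.where(w<25)[0][0]; s=xe-2+k-1+(w[k-1]-25)/(w[k-1]-w[k]); uv.append((s,y))
    G=im[y].mean(1)[335:350]; wt=np.clip(G-95,0,None); lv.append((335+(wt*np.arange(15)).sum()/wt.sum(),y))
uv=np.array(uv);lv=np.array(lv); print('rows',uv[0,1],uv[-1,1]); 
i=slice(3,-3)
print('panel edge',fit(uv[i],'top',55)[:2],'lip',fit(lv[i],'top',58)[:2],'gap px',(lv-uv)[i,0].round(1))
ys=np.where(blue[:,315:345].any(1))[0]; print('blue rows',ys.min(),ys.max())
L=im.mean(2)[:,336:348].max(1)>100; L=np.where(L[155:220])[0]+155; print('lip rows',L.min(),L.max())
E
python3 ed.py t11
python3 - <<'E'
from fk import *; from h import *
T=pose(); P=T@np.linalg.inv(G35())
for yy in(-55,55): print(yy,proj('top',[(P@[70,yy,-3,1])[:3]]))
print('lip pred',proj('top',[(CON@[x,yy,z,1])[:3] for x,z in((-54.1,61),(-59.8,52.9)) for yy in(-75,75)]).round(1).tolist())
E
```

```text
eef_pos: [491.0, -221.0, 145.7]
force: [0.7, -0.3, -2.0]
rows 168.0 205.0
panel edge (np.float64(-5.2905447887402), array([ 502.8, -292.4])) lip (np.float64(-4.780801556234161), array([ 502.5, -302.3])) gap px [4.2 3.5 3.6 3.5 3.3 3.  2.9 2.7 2.7 2.7 2.8 3.  3.2 3.3 3.3 3.2 3.1 3.2
 3.  3.1 2.8 3.  3.1 3.9 4.1 4.1 4.1 3.8 3.4 3.2 3.2 3.5]
blue rows 162 205
lip rows 155 219
-55 [[339.50910086 171.91580338]]
55 [[336.67732355 205.80490119]]
lip pred [[341.1, 164.6], [337.3, 211.0], [342.3, 165.4], [338.5, 211.5]]
```

```bash
for i in 1 2 3 4; do echo; python3 -m jog '[[0,-0.0008,0,0,0,0,0],[0,0,0,0,0,0,0],[0,0,0,0,0,0,0]]' | egrep 'pos|force:' |grep -v grip;python3 -c "
from h import sense;print(sense()['wrist_torque'].round(2))";done
```

```text
eef_pos: [491.0, -220.2, 145.2]
force: [-0.2, -0.3, -3.0]
[0.54 0.66 0.  ]

eef_pos: [491.1, -219.8, 144.9]
force: [-0.7, -2.4, -1.6]
[ 0.1   0.72 -0.62]

eef_pos: [491.2, -219.6, 144.8]
force: [-4.7, -6.2, 0.0]
[-0.45  0.9  -1.17]

eef_pos: [491.2, -219.5, 144.8]
force: [-7.9, -9.4, 1.7]
[-0.96  1.01 -1.75]
```

```bash
for i in 1 2 3; do echo; python3 -m jog '[[0,0,0,-0.0118,0,0.0093,0],[0,0,0,0,0,0,0],[0,0,0,0,0,0,0]]' | egrep 'pos|force:' |grep -v grip;python3 -c "
from h import sense;print(sense()['wrist_torque'].round(2))";done
```

```text
eef_pos: [491.3, -219.5, 144.8]
force: [-8.4, -11.1, 3.0]
[-1.1   1.18 -1.52]

eef_pos: [491.4, -219.8, 145.1]
force: [-9.9, -12.4, 4.7]
[-1.44  1.27 -1.73]

eef_pos: [491.4, -220.0, 145.3]
force: [-11.3, -13.3, 5.5]
[-1.71  1.36 -2.05]
```

```bash
for i in 1 2 3 4 5; do echo; python3 -m jog '[[0,0,0,0.0118,0,-0.0093,0],[0,0,0,0,0,0,0],[0,0,0,0,0,0,0]]' | egrep 'pos|force:' |grep -v grip;python3 -c "
from h import sense;print(sense()['wrist_torque'].round(2))";done
```

```text
eef_pos: [491.4, -219.8, 145.2]
force: [-6.9, -11.3, 3.4]
[-1.37  1.18 -1.68]

eef_pos: [491.5, -219.6, 145.0]
force: [-6.3, -9.9, 2.7]
[-1.02  1.02 -1.4 ]

eef_pos: [491.5, -219.5, 144.9]
force: [-4.3, -8.8, 1.7]
[-0.82  0.82 -1.44]

eef_pos: [491.5, -219.8, 145.0]
force: [-4.6, -8.5, 1.9]
[-0.9   0.59 -2.03]

eef_pos: [491.5, -220.2, 145.4]
force: [-7.2, -10.8, 3.7]
[-1.34  0.52 -2.55]
```

```bash
python3 -m jog '[[0,0,0,-0.0175,0,0.0138,0],[0,0.0012,0,0,0,0,0],[0,0,0,0,0,0,0]]' | egrep 'pos|force:' |grep -v grip
for i in 1 2 3 4; do echo; python3 -m jog '[[-0.0006,0,0.0005,0,0,0,0],[0,0,0,0,0,0,0],[0,0,0,0,0,0,0]]' | egrep 'pos|force:' |grep -v grip;python3 -c "
from h import sense;print(sense()['wrist_torque'].round(2))";done
python3 ed.py t12
```

```text
eef_pos: [491.4, -219.8, 145.2]
force: [-0.7, -5.1, -1.4]

eef_pos: [491.6, -220.0, 144.8]
force: [-1.6, -3.8, 2.8]
[-0.57 -0.11 -0.93]

eef_pos: [491.7, -220.1, 144.7]
force: [-6.0, 2.0, 12.5]
[-0.55 -0.49 -0.75]

eef_pos: [491.9, -220.1, 144.7]
force: [-9.5, 8.0, 18.9]
[-0.38 -1.03 -0.16]

eef_pos: [492.0, -220.1, 144.7]
force: [-16.7, 14.8, 27.2]
[-0.4  -1.34 -0.02]
rows 168.0 205.0
panel edge (np.float64(-5.317895600986621), array([ 502.8, -292.1])) lip (np.float64(-4.7804001989351885), array([ 502.5, -302.3])) gap px [4.  3.5 3.7 3.6 3.2 3.  3.  3.1 3.2 3.1 3.1 3.2 3.2 3.4 3.4 3.2 3.2 3.2
 3.3 3.5 3.2 3.1 3.2 3.9 4.2 4.1 4.1 3.8 3.4 3.2 3.3 3.6]
blue rows 161 205
lip rows 155 219
```

```bash
python3 -m jog '[[0.0014,0,-0.0011,0,0,0,0],[0,0,0,0,0,0,0],[0,0,0,0,0,0,0]]' 40| egrep 'pos|force:'
python3 -m jog '[[0,0,0,0,0,0,0],[0,0,0,0,0,0,0]]' 20| egrep 'pos|force:'
python3 -m jog '[[0,0,0,0,0,0,0.012],[0,0,0,0,0,0,0.012],[0,0,0,0,0,0,0.02],[0,0,0,0,0,0,0.025],[0,0,0,0,0,0,0.03]]'
python3 ed.py t13
```

```text
eef_pos: [491.7, -219.9, 144.6]
force: [-5.3, 2.3, 11.0]
grip_force: 71.0
eef_pos: [491.7, -219.9, 144.6]
force: [-5.9, 1.9, 11.0]
grip_force: 71.0
time_s: 27.3
eef_pos: [491.1, -219.9, 143.3]
ee_rot: [0.29, 0.865, 0.091, 0.399]
force: [1.3, -0.6, 0.4]
grip_width: 0.346
grip_force: 0.0
rows 168.0 205.0
panel edge (np.float64(-5.335976727795181), array([ 502.8, -292.1])) lip (np.float64(-4.773801380052553), array([ 502.5, -302.3])) gap px [4.  3.4 3.7 3.7 3.3 3.  2.9 2.8 3.  3.1 3.1 3.2 3.2 3.4 3.3 3.2 3.2 3.2
 3.4 3.5 3.2 3.1 3.2 3.9 4.2 4.2 4.1 3.8 3.3 3.2 3.3 3.6]
blue rows 161 205
lip rows 155 219
```

```bash
python3 -m jog '[[0,0,-0.01,0,0,0,0.03],[0,0,-0.015,0,0,0,0.03],[0,0,-0.02,0,0,0,0.03],[0,0,-0.02,0,0,0,0.03],[0,0,-0.02,0,0,0,0.03]]'
python3 -m jog '[[0.02,0,-0.015,0,0,0,0.03],[0.03,0,-0.02,0,0,0,0.03],[0.03,0,-0.02,0,0,0,0.03],[0,0,0,0,0,0,0.03],[0,0,0,0,0,0,0.03]]'
python3 ed.py t14
python3 - <<'E'
from h import *
s=sense();print(s['joints'].round(2))
cap('side','s14');a=cv2.imread('pics/s14.png')[90:260,190:310];b=cv2.imread('pics/t14.png')[130:240,270:370]
cv2.imwrite('pics/v14.png',np.clip(1.3*np.hstack([cv2.resize(a,(370,524),interpolation=cv2.INTER_CUBIC),cv2.resize(b,(430,524)[:1]+(524,),interpolation=cv2.INTER_CUBIC)]),0,255).astype('uint8'))
E
```

```text
time_s: 27.85
eef_pos: [426.9, -182.8, 187.3]
ee_rot: [0.29, 0.865, 0.091, 0.399]
force: [0.7, 0.1, 0.0]
grip_width: 0.352
grip_force: 0.0
time_s: 28.35
eef_pos: [440.0, -129.6, 261.0]
ee_rot: [0.29, 0.865, 0.093, 0.4]
force: [-0.4, 0.1, 0.3]
grip_width: 0.35
grip_force: 0.0
rows 168.0 205.0
panel edge (np.float64(-5.30274752598619), array([ 502.8, -292.2])) lip (np.float64(-4.590049350745555), array([ 502.5, -302.4])) gap px [4.  3.4 3.7 3.6 3.3 3.  2.8 2.8 3.  3.1 3.1 3.2 3.2 3.3 3.4 3.3 3.1 3.3
 3.3 3.5 3.3 3.1 3.2 3.8 4.2 4.3 4.2 3.9 3.5 3.2 3.3 3.7]
blue rows 161 205
lip rows 155 219
[-0.56 -0.19  2.33  2.25  0.05 -1.44]
```

View pics/v14.png

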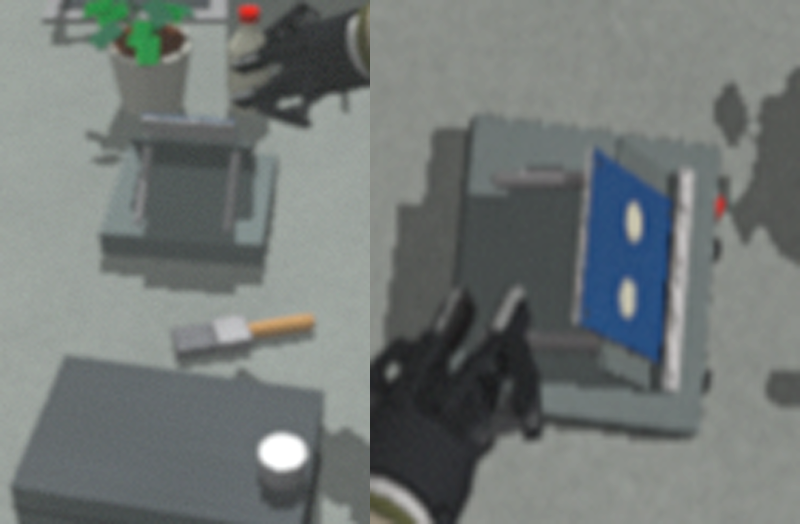

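The panel sits on the rest with its blue face and both white discs at crop (633,222) and (627,298) showing. Its foot is along the lip at column 670, centred (mid row 278 against 280 for the lip), and the tin and brush are where they were. I'll do one numeric check of the lean, then hand in.

```bash
python3 - <<'E'
from fk import *; from h import *
for up in(0,4): 
  P=seat(up); print(proj('top',[(P@[s,y,-3,1])[:3] for s in(-70,70) for y in(-55,55)]).round(1).tolist())
im=cv2.imread('pics/t14.png').astype(int); bl=(im[...,0]-im[...,2]>25)[150:215,310:350]
c=max(cv2.findContours(bl.astype(np.uint8),0,1)[0],key=cv2.contourArea); print((cv2.approxPolyDP(c,3,True).reshape(-1,2)+[310,150]).tolist(), sense()['joints'].round(2), sense()['time_s'])
E
```

```text
[[322.0, 160.1], [318.7, 196.8], [340.0, 171.5], [337.3, 205.2]]
[[321.4, 159.7], [318.1, 196.6], [339.6, 171.2], [336.8, 205.0]]
[[322, 161], [319, 198], [336, 205], [339, 171]] [-0.56 -0.19  2.33  2.25  0.05 -1.44] 28.45
```

The measured corners match the seated pose to within about 1.5 px, so the panel is leaning flat on the ledge. Handing in.

```bash
python3 -c "
from rig import finish_job;print(finish_job())"
```

```text
the job is handed in; nothing more can be done
None
```

The panel is on the console's rest, blue face out, foot on the ledge and centred to within a few mm. It is released and the robot is clear of it, and the job was handed in at about 28 s; the system gave no verdict.

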